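Hook the spring tape on the board carrier and lock it

ROBOT

A 6-joint arm with a two-finger parallel gripper is mounted at the origin on the work surface. World frame = base frame: x ahead of the robot, y to its left, z up, the work surface at z = 0. Lengths are in m, angles in rad, forces in N, time in s.
With the tool pointing down it reaches from about 0.425 to 0.95 m from the base axis. Payload 3.5 kg.
Tool frame: the origin (TCP) lies midway between the tips of the shut fingers; the grasp point (between the pads) lies 19 mm behind it; z points along the fingers, y is the direction in which the jaws open and shut (so a half turn about z gives the same grasp; the last joint's range is limited). The gripper opens to 85 mm and grips with 20 to 120 N. Pads are 22 mm wide; open, the fingers measure 114 mm over their backs; the gripper's body (76 mm by 85 mm) begins 54 mm behind the grasp point. The pads swing forward as they close: fully open they stand 13 mm farther back than shut.
Start: joints at [-1.399, 0.286, 1.577, -0, 1.279, -0.15], TCP at [0.214, -0.64, 0.231] pointing down, gripper open.
Joint ranges: [-2.77, 2.77], [-0.9, 2.22], [0.21, 2.48], [-1.53, 4.67], [0.24, 2.81], [-2.84, 2.84]. Speed limits (rad/s): [2.79, 2.79, 3.14, 3.14, 3.14, 3.14].

INTERFACE

Orientations are given as a unit quaternion [x, y, z, w].
In Python, from plant import * gives the robot as it stands.
- The arm moves only by the shell command python3 -m jog 'ROWS' [FORCE]. ROWS is a JSON object of lists of equal length, an entry for each row: "travel": the shift along the world's x, y, z in mm, a list of three; "dr": the turn, a rotation vector about the world's x, y, z in degrees, a list of three; "jaw": the closure in counts, from 0 (fully open) to 255 (shut). In form: {"travel": [[x, y, z], ...], "dr": [[wx, wy, wz], ...], "jaw": [jaw, ...]}. A call has 1 to 5 rows; each row shifts and turns the commanded pose from where the row before left it; what a row does not reach is not made up. A row lasts 1/12 s, in which the tool goes at most 41.7 mm and 7.16 degrees, less where a joint would pass 70% of its speed; a pose out of reach is approached as far as the arm can. A call is refused whole if a number of a shift passes 41.7 or a number of a turn 7.16, either way. A call with a gripper value outside its range is refused whole. The fingers move at their own pace and stop on an object; FORCE is the grip in N (left out, the last holds). Time passes only in rows, so rows that do not move let the fingers close. It gives the time, the measured TCP pose, the force and the opening at its end, in the units of the state.
- get_state(): the state, without advancing time (a new reading comes with each control period).
- read_camera(name): name is "side" or "top"; returns the picture (400x640x3 uint8, red, green, blue); there is no depth.
- camera_info(name): a dict with "K" (3x3 intrinsics, pixels), "R" (3x3) and "t" (3): a world point X has camera coordinates R X + t. Camera axes: x right, y down, z forward; pixel columns grow to the right and rows downward; lengths in m; the calibration is good to about 2 mm. A picture is of the moment at which its call begins. camera_info takes no time and is no camera call.
- sign_off(): hands the job in, once; it reports no verdict.
The state is a dict: "time": time; "qpos": joint angles; "dq": joint speeds; "joint_efforts": joint torques, N m; "eef_pos": TCP position; "tcp_rot": TCP orientation; "contact_force": force on the tool from outside, world axes, zero at the start; "wrist_torque": the same for the moment, N m; "opening": opening from 0.0 (shut) to 1.0 (fully open).
Only numpy, scipy, OpenCV 4.12 (cv2) and the standard library are available. Lean on these libraries where they do the work, as an engineer would, in place of code of your own. Each camera call takes 0.05 s, during which the arm holds its last target. There are 200 camera calls.

TASK

Hook the end of the yellow spring tape over the near rail of the aluminium board carrier, then back the case away square to the rail, against its spring, until the red band on the blade stands in the case's mouth. Lock the blade there with the push-to-lock cap - its pin only goes home at a slot of the blade, so feel for one - and leave the tape locked, standing on the bench and still hooked. Be gentle: do not jam the cap or strain the hook, and leave the tray, bottle and tin where they are.

Things in the scene. Friction and masses are not known exactly. Their poses are not given: they have to be found in the camera images.
- rail_top (a point): Middle of the top face of the carrier's near rail, a straight fixed bar 8 mm thick, 180 mm long, top 18 mm above the bench. x axis: level, square to the rail, across it into the carrier, away from the robot; y along the rail; z up.
- carrier: Fixed aluminium frame, 158 mm deep, 180 mm wide, round a green circuit board; origin at bench height under rail_top, same axes. Behind the near rail it is open for 50 mm, its floor at most 6 mm above the bench; the other rails are 14 mm high; a connector 18 mm high stands 100 to 138 mm behind the near rail.
- tape: The yellow tape case, 92 mm long (x), 34 mm wide, 48 mm high, loose; origin in the middle of its underside; x axis: the way the blade comes out. The whole tape weighs 0.25 to 0.4 kg and can be lifted, carried and slid by its cap.
- cap_mid (a point): Middle of the black, red-topped cap above the case's middle: 30 mm long (x), 46 mm wide (y), 18 mm high, to be gripped from above on its flat y sides. It starts 70 mm above the bench, its underside 13 mm above the case. Axes as the tape's. Pushed down it locks the blade (see lock).
- cap (a joint): How far the cap is pressed down on the lock pin, m: 0 = let go, 0.006 = solid. Between cap and pin is a spring: 1.2 N at 0, rising by 1.2 N/mm. More than 8 N gains nothing; pressed on past solid it jams.
- lock (a joint): How far the lock pin is down in the case, m: 0 up; 0.001 to 0.003 stopped on the blade between slots, not locked; 0.0055 home in a slot, blade held both ways. It moves against 2.5 N of friction and stays where left; lifting the cap unlocks. Held lightly down (5 to 6 N) while the case is drawn slowly back, it drops into the next slot: the down force falls, the pull rises.
- mouth (a point): On the case's front face where the blade comes out, at the blade's underside: 21 mm above the case's base, 46 mm ahead of the cap's middle. Axes as the tape's.
- hook (a point): Where the underside of the blade meets the inner face of the hook at its end, mid-width. The blade is a stiff strip 19 mm wide, 21 mm above the case's base; the hook is a steel tab 3 mm thick, 20 mm wide, that hangs 10 mm below the blade's underside. Axes as the tape's.
- blade (a joint): Blade drawn out beyond its rest, m: 0 = hook 22 mm ahead of the mouth, 0.054 = hard stop. A spring draws it in: 3 N at 0, rising 60 N/m. Its red band, 46 to 70 mm from the hook, stands in the mouth at 0.024 to 0.048. Lock slots 4.5 mm long (pin 3 mm) come every 10 mm from the band's start on, two or more in the band; where exactly differs each time and is hidden in the case.
- table: The white bench top, at height 0 (a thin blue-green mat lies flush on it).
- tray_mid (a point): Middle of the small blue parts tray, 90 x 70 x 30 mm (a bystander).
- flux_mid (a point): Middle of the white flux bottle with a red cap, 36 mm across, 75 mm high (a bystander).
- tin_mid (a point): Middle of the dark round tip-cleaner tin with brass wool, 56 mm across, 32 mm high (a bystander).
There are look-alikes about, which are no part of the job. What is shaped like the tape but green is not meant.

How it is judged:
On the way:
1. the hook is behind the near rail and the blade is being drawn out by it, the lock still open (contact force between carrier and anything else above 1.5 N and value of joint blade above 0.015 m and value of joint lock below 0.004 m and x of hook in the frame of carrier between 0 and 0.012 m), for 0.2 s.
At the end, for the whole second after the job is handed in: Lock pin over 4 mm down in a slot, red band in the mouth (blade joint 0.020 to 0.050 m) and at rest; hook hanging behind the near rail, within 10 mm of its far face; tape within 10 degrees of square to the rail, flat on the bench, let go (value of joint lock above 0.004 m and value of joint blade between 0.02 and 0.05 m and velocity of joint blade between -0.005 and 0.005 m/s and x of hook in the frame of carrier between 0.001 and 0.014 m and y of hook in the frame of carrier between -0.085 and 0.085 m and height (world z) of hook below 0.026 m and angle between the x axis of mouth and the x axis of carrier, either way round below 0.17 rad and angle between mouth's own z axis and vertical below 0.06 rad and height (world z) of mouth below 0.025 m); the robot touches nothing.
It fails at once if the carrier's rail is loaded with more than 20 N (hook strained) (contact force between carrier and anything else above 20 N).
It fails at once if the cap is jammed: the tape is pressed on the bench with more than 30 N (contact force between table and tape above 30 N).
It fails at once if the parts tray is pushed more than 15 mm (distance of tray_mid from where it was at the start of the episode above 0.015 m).
It fails at once if the flux bottle is pushed more than 15 mm (distance of flux_mid from where it was at the start of the episode above 0.015 m).
It fails at once if the tip-cleaner tin is pushed more than 15 mm (distance of tin_mid from where it was at the start of the episode above 0.015 m).
It also fails if it takes over 51 s, if anything falls off the work surface, if the arm or the gripper's body presses on something with over 40 N, if the wrist force passes 120 N, or if a joint passes its speed limit or range.

## Working session

There is one attempt and no reset: what is moved stays moved. The work goes in short steps, Python scripts to look and compute and a shell command to move; the robot and the scene stay as the last step left them, time stands still between calls to the robot, and variables do not carry over. Pictures are saved under pics/ and viewed, about 8 in all and at most 12, crops included, and the job is handed in when it is done.

```bash
mkdir -p pics; ls; python3 - <<'E'
from plant import *
import cv2
for n in ("top","side"):
    im=read_camera(n); cv2.imwrite(f"pics/{n}0.png",im[:,:,::-1])
    print(n,camera_info(n))
print(get_state())
E
```

```text
pics
top {'K': array([[459.40577649,   0.        , 322.65737136],
       [  0.        , 459.40577649, 201.84905242],
       [  0.        ,   0.        ,   1.        ]]), 'R': array([[ 3.69307893e-03, -9.99993115e-01,  3.62981868e-04],
       [-9.96372202e-01, -3.71056803e-03, -8.50215705e-02],
       [ 8.50223320e-02, -4.76736714e-05, -9.96379045e-01]]), 't': array([-0.05148435,  0.53469667,  1.36268208])}
side {'K': array([[503.5430929 ,   0.        , 320.3406792 ],
       [  0.        , 503.5430929 , 204.51279194],
       [  0.        ,   0.        ,   1.        ]]), 'R': array([[-0.91847618, -0.39489998,  0.0213426 ],
       [-0.2364456 ,  0.50507497, -0.83005587],
       [ 0.31700943, -0.76743291, -0.5572717 ]]), 't': array([0.46620665, 0.19399376, 1.17429275])}
{'time': 0.1, 'qpos': array([-1.39900473e+00,  2.87126978e-01,  1.57803371e+00,  1.12674535e-05,
        1.27862684e+00, -1.49983769e-01]), 'dq': array([-0.00172319, -0.00155606, -0.0048475 , -0.00033454, -0.00143515,
       -0.0002657 ]), 'joint_efforts': array([ 6.06405265e-04, -4.07297516e+01, -2.93696988e+01, -9.20733851e-05,
        3.45944783e-03, -3.49491593e-06]), 'eef_pos': array([ 0.21340675, -0.63974328,  0.23005056]), 'tcp_rot': array([ 9.87085137e-01,  1.60192783e-01, -6.57325797e-06, -1.09743151e-03]), 'contact_force': array([0.73693597, 0.51141563, 0.20541351]), 'wrist_torque': array([ 0.02319256, -0.00788795, -0.00380981]), 'opening': 0.9984868688716798}
```

View pics/top0.png

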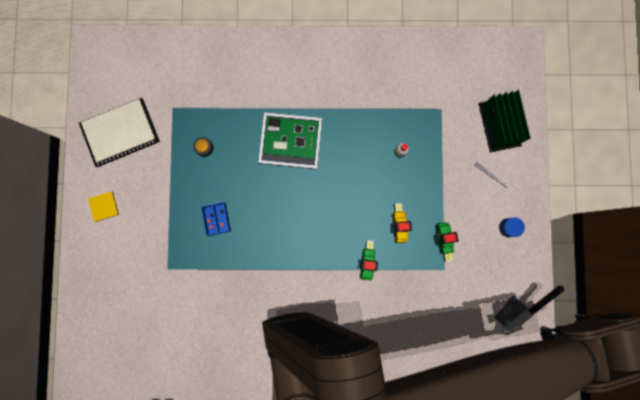

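View pics/side0.png

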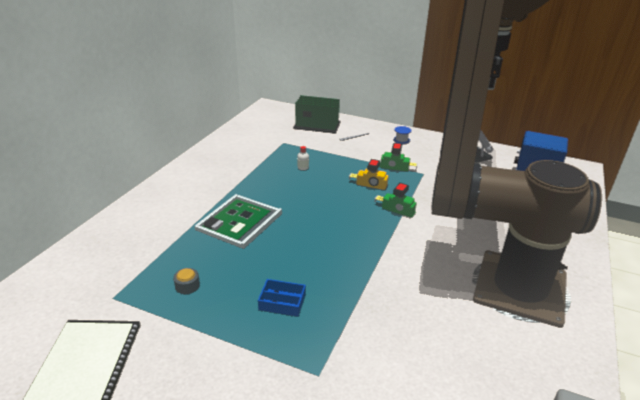

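Candidates: the yellow tape at top (401,226) / side (373,177), green look-alikes at top (369,262) and (447,240), and a flat yellow note pad at (103,206). I choose the one at (401,226) and check it in one close crop.

```bash
python3 - <<'E'
import cv2,numpy as np
t=cv2.imread("pics/top0.png");s=cv2.imread("pics/side0.png")
def crop(im,x0,y0,w,h,W,H): return cv2.resize(im[y0:y0+h,x0:x0+w],(W,H),interpolation=cv2.INTER_CUBIC)
a=crop(t,380,195,40,60,400,600)   # x10 
b=crop(t,250,105,80,70,400,350)[:300]   # x5
c=crop(s,345,150,50,45,400,360)[:300]
cv2.imwrite("pics/crop1.png",np.hstack([a,np.vstack([cv2.resize(b,(400,300)) if b.shape[0]!=300 else b,c])]))
E
```

```text
(no output)
```

View pics/crop1.png

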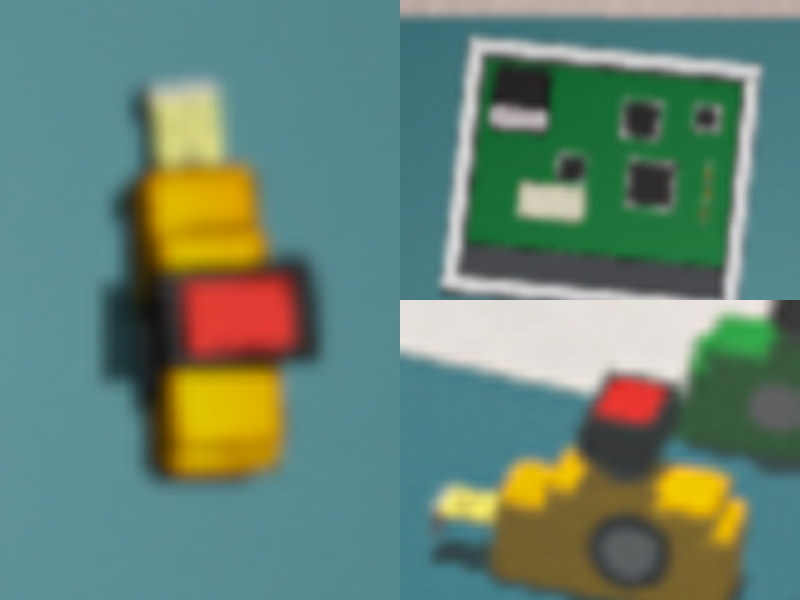

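The crop confirms the yellow tape, with the red-topped cap at (404,226) and the blade pointing up the image to about (398,203). The carrier's near rail is the lower white edge. Next I measure the cap, the tape axis and the rail.

```bash
cat > h.py <<'E'
from plant import *
import numpy as np,cv2
def P(n): c=camera_info(n); return c["K"]@np.hstack([c["R"],c["t"][:,None]])
def proj(n,X): p=P(n)@np.append(X,1); return p[:2]/p[2]
def onz(n,uv,z):
    M=P(n); A=np.array([M[0]-uv[0]*M[2],M[1]-uv[1]*M[2]]); return np.append(np.linalg.solve(A[:,:2],-(A[:,2]*z+A[:,3])),z)
def tri(u,v): return (lambda X:X[:3,0]/X[3,0])(cv2.triangulatePoints(P("top"),P("side"),np.float64(u),np.float64(v)))
def red(im,box):
    x,y,w,h=box; c=im[y:y+h,x:x+w].astype(int)
    wt=np.clip(c[...,0]-1.2*np.maximum(c[...,1],c[...,2])-25,0,120).astype(float)   # RGB
    # yellow has high G, rejected
    m=cv2.moments(wt); return np.array([m["m10"]/m["m00"]+x,m["m01"]/m["m00"]+y])
E
python3 - <<'E'
from h import *
t=cv2.imread("pics/top0.png")[:,:,::-1];s=cv2.imread("pics/side0.png")[:,:,::-1]
u=red(t,(385,212,32,30)); v=red(s,(360,155,25,25)); print(u,v)
X=tri(u,v); print("cap top",X, onz("top",u,.079),onz("side",v,.079), np.hypot(X[0],X[1]))
# yellow mask axis
h=cv2.cvtColor(t,cv2.COLOR_RGB2HSV)[190:260,380:425]
for z,p in ((.022,(398.5,203.3)),(.048,(402.3,241.8)),(.048,(400.2,212.5))): print(onz("top",p,z))
# carrier near rail: columns, find bright run between grey board strip and mat
g=t[:,:,0].astype(float)  # red channel: mat dark, rail bright
pts=[];inn=[]
for c in range(266,314):
    lo=155;col=g[lo:172,c]; k=col.argmax(); 
    half=(col[k]+np.median(g[lo:158,c]))/2
    i=k
    while col[i]>half:i-=1
    inn.append((c,lo+i+(half-col[i])/(col[i+1]-col[i])))
    o=k;ho=(col[k]+g[173,c])/2
    while o<16 and col[o]>ho:o+=1
    pts.append((c,lo+o-(col[o-1]<0)*1.-(ho-col[o])/(col[o-1]-col[o])))
for nm,p in(("inner",inn),("outer",pts)):
    p=np.array(p);f=np.polyfit(p[:,0],p[:,1],1);r=p[:,1]-np.polyval(f,p[:,0]);ok=abs(r)<.6;f=np.polyfit(p[ok,0],p[ok,1],1)
    A,B=[onz("top",(c,np.polyval(f,c)),.018) for c in(265,315)]
    d=B-A; print(nm,ok.sum(),A,B,"normal deg",np.degrees(np.arctan2(-d[0]*-1,-d[1]))*-1)
# ends
for c in((258.8,163.2),(318.3,167.8)): print(onz("top",c,.018))
print(g[155:174,290].astype(int))
for n,z in(("flux",(402,150)),("tin",(203,146)),("tray",(216,220))): print(n,onz("top",z,.03))
E
```

```text
[403.44244298 226.04108975] [373.46116926 162.15190197]
cap top [ 0.46020766 -0.28207948  0.08213231] [ 0.46102263 -0.2824319   0.079     ] [ 0.46116929 -0.28775737  0.079     ] 0.5397776617032094
[ 0.53140949 -0.27832131  0.022     ]
[ 0.41575977 -0.28400742  0.048     ]
[ 0.50199743 -0.27875443  0.048     ]
inner 48 [0.66255783 0.12681058 0.018     ] [ 0.64942753 -0.02574502  0.018     ] normal deg 4.9192639658925525
outer 48 [0.65337344 0.12667866 0.018     ] [ 0.6389167  -0.02579873  0.018     ] normal deg 5.4161583303467005
[0.65279445 0.14556761 0.018     ]
[ 0.63931385 -0.0358468   0.018     ]
[ 36  57  68  70  71  72  73 108 179 203 163  95  72  80  83  83  84  85
  85]
flux [ 0.6928025  -0.28927473  0.03      ]
tin [0.70281849 0.31382454 0.03      ]
tray [0.47861828 0.26916618 0.03      ]
```

Checks: the cap's height is 82 mm against 79 expected, cap to hook is 70.5 mm against 71, and the reach is 0.54 m. Tape yaw is about +3°. The rail centre is about (0.652, 0.055) and its normal points at about -5.2°. Now I move above the cap.

```bash
python3 -m jog '{"travel":[[25,36,0],[25,36,0],[25,36,0],[25,36,0],[25,36,0]],"dr":[[0,0,-1.5],[0,0,-1.5],[0,0,-1.5],[0,0,-1.5],[0,0,-1.5]],"jaw":[0,0,0,0,0]}' 30 >/dev/null; python3 -m jog '{"travel":[[25,36,0],[25,36,-10],[25,36,-20],[25,36,-25],[22,33,-25]],"dr":[[0,0,-1.5],[0,0,-1.5],[0,0,-1.5],[0,0,-1.5],[0,0,-1.5]],"jaw":[0,0,0,0,0]}'
python3 -m jog '{"travel":[[0,0,-20],[0,0,0],[0,0,0]],"dr":[[0,0,0],[0,0,0],[0,0,0]],"jaw":[0,0,0]}'
python3 - <<'E'
from h import *
for n in("top","side"):
    im=read_camera(n); cv2.imwrite(f"pics/{n}1.png",im[:,:,::-1])
t=cv2.resize(cv2.imread("pics/top1.png")[180:260,370:440],None,fx=6,fy=6,interpolation=2);s=cv2.resize(cv2.imread("pics/side1.png")[110:210,340:405],None,fx=4.8,fy=4.8,interpolation=2)
cv2.imwrite("pics/c2.png",np.hstack([t,s]))
E
```

```text
time: 0.93
eef_pos: [0.4422, -0.3098, 0.1618]
tcp_rot: [1.0, 0.029, 0.001, 0.001]
contact_force: [0.1, -1.0, -0.5]
opening: 0.997
time: 1.18
eef_pos: [0.4405, -0.3105, 0.1406]
tcp_rot: [1.0, 0.03, -0.001, -0.001]
contact_force: [-0.2, -0.6, 0.0]
opening: 1.003
```

View pics/c2.png

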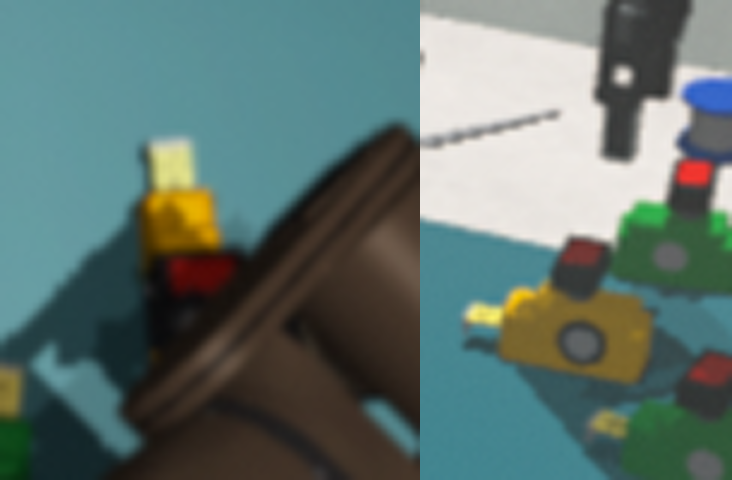

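The tool stands above and behind the cap, in free air. It fell short on speed, so (20, 28) mm remains.

```bash
python3 -m jog '{"travel":[[10,14,0],[10.5,14,0],[0,0,-25],[0,0,-25],[0,0,-15]],"dr":[[0,0,0],[0,0,0],[0,0,0],[0,0,0],[0,0,0]],"jaw":[0,0,0,0,0]}'
python3 -m jog '{"travel":[[0,0,-10],[0,0,-10],[0,0,-8],[0,0,0]],"dr":[[0,0,0],[0,0,0],[0,0,0],[0,0,0]],"jaw":[0,0,0,0]}'
python3 - <<'E'
from h import *
im=read_camera("side"); cv2.imwrite("pics/side2.png",im[:,:,::-1])
cv2.imwrite("pics/c3.png",cv2.resize(cv2.imread("pics/side2.png")[110:210,335:405],None,fx=6,fy=6,interpolation=2))
E
```

```text
time: 1.7
eef_pos: [0.4615, -0.2847, 0.077]
tcp_rot: [1.0, 0.029, 0.001, 0.001]
contact_force: [-0.0, 0.5, -1.2]
opening: 1.0
time: 2.03
eef_pos: [0.4611, -0.2837, 0.0481]
tcp_rot: [1.0, 0.03, -0.0, -0.0]
contact_force: [-0.0, -0.3, 0.4]
opening: 0.998
```

View pics/c3.png

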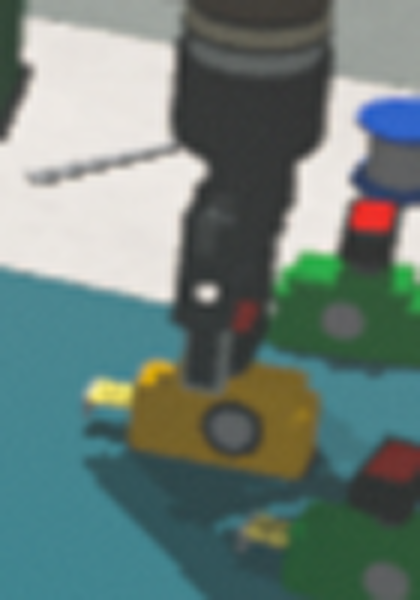

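The fingers straddle the cap, with the near finger at about (210,370) in the crop, consistent with being centred on it. I close the gripper.

```bash
python3 -m jog '{"travel":[[0,0,0],[0,0,0],[0,0,0],[0,0,0],[0,0,0]],"dr":[[0,0,0],[0,0,0],[0,0,0],[0,0,0],[0,0,0]],"jaw":[255,255,255,255,255]}' 40
python3 -m jog '{"travel":[[0,0,0],[0,0,10],[0,0,15],[0,0,15],[0,0,0]],"dr":[[0,0,0],[0,0,0],[0,0,0],[0,0,0],[0,0,0]],"jaw":[255,255,255,255,255]}'
```

```text
time: 2.5
eef_pos: [0.4621, -0.2838, 0.0497]
tcp_rot: [1.0, 0.03, 0.001, 0.001]
contact_force: [-0.4, -0.0, 1.6]
opening: 0.529
time: 2.92
eef_pos: [0.4627, -0.2843, 0.0916]
tcp_rot: [1.0, 0.03, 0.002, 0.001]
contact_force: [0.3, -1.5, -3.3]
opening: 0.531
```

Lifted, with about 3.3 N of weight in hand and an opening of 45 mm, so the cap is gripped. Carrying it to the rail: TCP target (0.596, 0.060), yaw -8.6° more.

```bash
for i in 1 ; do python3 -m jog '{"travel":[[6,14,2],[11,28,2],[12,30,2],[12,30,2],[12,30,0]],"dr":[[0,0,-0.7],[0,0,-0.7],[0,0,-0.7],[0,0,-0.7],[0,0,-0.7]],"jaw":[255,255,255,255,255]}'; done
python3 -m jog '{"travel":[[12,30,0],[12,30,0],[12,30,0],[12,30,0],[12,30,0]],"dr":[[0,0,-0.7],[0,0,-0.7],[0,0,-0.7],[0,0,-0.7],[0,0,-0.7]],"jaw":[255,255,255,255,255]}'
python3 -m jog '{"travel":[[11,28,0],[8,20,0],[4,11,0],[0,0,0],[0,0,0]],"dr":[[0,0,-0.7],[0,0,-0.7],[0,0,0],[0,0,0],[0,0,0]],"jaw":[255,255,255,255,255]}'
python3 - <<'E'
from h import *
for n in("top","side"):
    im=read_camera(n); cv2.imwrite(f"pics/{n}3.png",im[:,:,::-1])
t=cv2.resize(cv2.imread("pics/top3.png")[105:205,255:335],None,fx=5,fy=5,interpolation=2);s=cv2.resize(cv2.imread("pics/side3.png")[150:250,200:280],None,fx=5,fy=5,interpolation=2)
cv2.imwrite("pics/c4.png",np.hstack([t,s]))
s=get_state();print(s["eef_pos"],s["contact_force"])
E
```

```text
time: 3.33
eef_pos: [0.5141, -0.1498, 0.0961]
tcp_rot: [1.0, -0.001, -0.001, -0.0]
contact_force: [0.9, -0.4, -3.7]
opening: 0.535
time: 3.75
eef_pos: [0.5738, 0.0004, 0.0955]
tcp_rot: [1.0, -0.031, -0.001, -0.0]
contact_force: [0.6, -0.0, -3.4]
opening: 0.531
time: 4.17
eef_pos: [0.5967, 0.0576, 0.0959]
tcp_rot: [0.999, -0.043, -0.001, 0.0]
contact_force: [-0.2, 0.3, -2.9]
opening: 0.527
[0.59682302 0.05656023 0.09620342] [ 0.66292937 -1.3011563  -3.74778001]
```

View pics/c4.png

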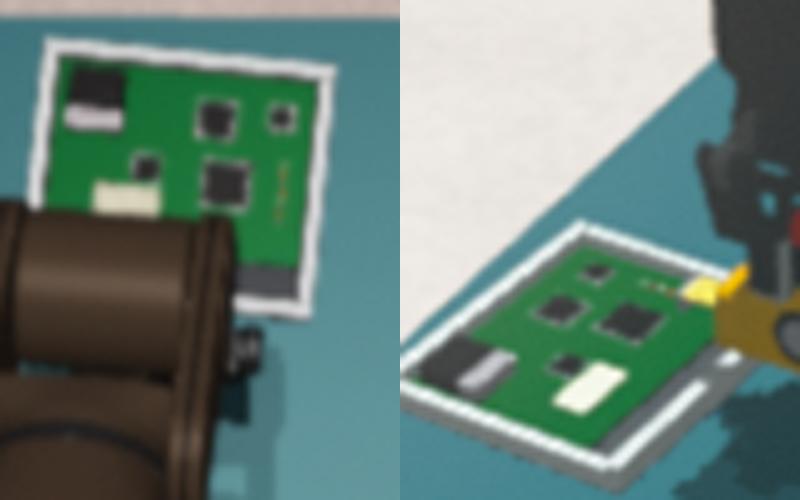

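The tape hangs over the near rail. The top view is blocked by the arm. In the side view the blade end is at about (257,208). I check this against the prediction, and check the rail line in the side view.

```bash
python3 - <<'E'
from h import *
R=np.array([.652,.055,.018]);a=np.radians(-5.2);d=np.array([np.cos(a),np.sin(a),0]);l=np.array([-d[1],d[0],0])
print("rail ends far/near edge in side, predicted:")
for o in(-.004,.004): print([proj("side",R+o*d+k*.09*l).round(1) for k in(-1,1)])
print("top pred ends far edge",[proj("top",R+.004*d+k*.09*l).round(1) for k in(-1,1)])
T=get_state()["eef_pos"];y=np.radians(-4.9);e=np.array([np.cos(y),np.sin(y),0]);f=np.array([-e[1],e[0],0])
for off in(0,-.0015): print("blade end corners",[proj("side",np.array([T[0],T[1],.069])+(off+.071)*e+k*.0095*f).round(1) for k in(-1,1)], "mouth top", proj("side",np.array([T[0],T[1],.069])+(off+.046)*e).round(1))
s=cv2.imread("pics/side0.png")
c=cv2.resize(s[185:250,190:290],None,fx=8,fy=8,interpolation=2);cv2.imwrite("pics/c5.png",c)
b=cv2.resize(cv2.imread("pics/side3.png")[190:225,240:290],None,fx=8,fy=8,interpolation=2);cv2.imwrite("pics/c5.png",np.vstack([c[:,:800],cv2.copyMakeBorder(b,0,0,0,400,0)])[:600])
E
```

```text
rail ends far/near edge in side, predicted:
[array([281.5, 208.3]), array([243.1, 243.3])]
[array([279. , 207.5]), array([240.5, 242.3])]
top pred ends far edge [array([318., 165.]), array([259.3, 159.5])]
blade end corners [array([258.8, 204.4]), array([254.6, 208. ])] mouth top [264.8 208.9]
blade end corners [array([259.2, 204.6]), array([255.1, 208.1])] mouth top [265.3 209.1]
```

```bash
python3 - <<'E'
import cv2,numpy as np
s=cv2.imread("pics/side0.png");b=cv2.imread("pics/side3.png")
cv2.imwrite("pics/c5.png",np.vstack([cv2.resize(s[190:250,230:290],None,fx=5,fy=5,interpolation=2),cv2.resize(b[190:250,230:290],None,fx=5,fy=5,interpolation=2)]))
E
```

```text
(no output)
```

View pics/c5.png

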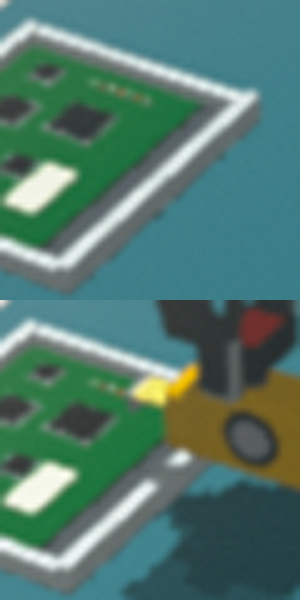

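The rail corners match the prediction within 0.7 px. The blade end agrees within about 2 px, which puts it roughly 1–4 mm short. The hook should drop about 9–12 mm beyond the rail centre, within the 4–18 mm window. Lowering.

```bash
python3 -m jog '{"travel":[[1,0,-10],[0,0,-10],[0,0,-10],[0,0,-6],[0,0,0]],"dr":[[0,0,0],[0,0,0],[0,0,0],[0,0,0],[0,0,0]],"jaw":[255,255,255,255,255]}'
python3 -m jog '{"travel":[[0,0,-4],[0,0,-2],[0,0,-1],[0,0,0]],"dr":[[0,0,0],[0,0,0],[0,0,0],[0,0,0]],"jaw":[255,255,255,255]}'
```

```text
time: 4.68
eef_pos: [0.5965, 0.0573, 0.0578]
tcp_rot: [0.999, -0.044, -0.003, -0.0]
contact_force: [-1.0, 0.4, -4.0]
opening: 0.535
time: 5.02
eef_pos: [0.5987, 0.0576, 0.0539]
tcp_rot: [0.999, -0.043, 0.0, -0.0]
contact_force: [-0.6, -1.2, -3.5]
opening: 0.533
```

```bash
python3 -m jog '{"travel":[[0,0,-1],[0,0,-1],[0,0,0],[0,0,0]],"dr":[[0,0,0],[0,0,0],[0,0,0],[0,0,0]],"jaw":[255,255,255,255]}'
python3 -m jog '{"travel":[[0,0,-1],[0,0,0],[0,0,0]],"dr":[[0,0,0],[0,0,0],[0,0,0]],"jaw":[255,255,255]}'
python3 -m jog '{"travel":[[0,0,-0.7],[0,0,0],[0,0,0]],"dr":[[0,0,0],[0,0,0],[0,0,0]],"jaw":[255,255,255]}'
```

```text
time: 5.35
eef_pos: [0.5986, 0.0576, 0.052]
tcp_rot: [0.999, -0.043, 0.0, -0.0]
contact_force: [0.7, 0.5, -3.5]
opening: 0.534
time: 5.6
eef_pos: [0.5985, 0.0576, 0.0508]
tcp_rot: [0.999, -0.043, -0.0, -0.0]
contact_force: [0.2, 0.1, -2.5]
opening: 0.535
time: 5.85
eef_pos: [0.5987, 0.0575, 0.0502]
tcp_rot: [0.999, -0.043, 0.0, 0.0]
contact_force: [0.1, -0.6, -3.5]
opening: 0.53
```

```bash
python3 -m jog '{"travel":[[0,0,-0.6],[0,0,0],[-2,0.2,0],[-2,0.2,0],[0,0,0]],"dr":[[0,0,0],[0,0,0],[0,0,0],[0,0,0],[0,0,0]],"jaw":[255,255,255,255,255]}'
python3 -m jog '{"travel":[[-2,0.2,0],[-2,0.2,0],[0,0,0],[0,0,0]],"dr":[[0,0,0],[0,0,0],[0,0,0],[0,0,0]],"jaw":[255,255,255,255]}'
python3 -m jog '{"travel":[[-2,0.2,0],[-2,0.2,0],[0,0,0],[0,0,0]],"dr":[[0,0,0],[0,0,0],[0,0,0],[0,0,0]],"jaw":[255,255,255,255]}'
```

```text
time: 6.27
eef_pos: [0.595, 0.0579, 0.0501]
tcp_rot: [0.999, -0.043, 0.001, 0.0]
contact_force: [0.3, -0.8, -0.8]
opening: 0.537
time: 6.6
eef_pos: [0.5909, 0.0584, 0.05]
tcp_rot: [0.999, -0.043, 0.0, 0.0]
contact_force: [0.6, -0.2, 0.8]
opening: 0.528
time: 6.93
eef_pos: [0.5877, 0.0587, 0.0501]
tcp_rot: [0.999, -0.043, 0.002, -0.0]
contact_force: [4.9, -0.8, -1.8]
opening: 0.529
```

The pull rose to 4.9 N near TCP x 0.589, so the hook has engaged there (blade 0 at about 0.590). I draw back about 20 mm and pause for the way-point.

```bash
python3 -m jog '{"travel":[[-3,0.3,0],[-3,0.3,0],[-3,0.3,0],[-3,0.2,0],[0,0,0]],"dr":[[0,0,0],[0,0,0],[0,0,0],[0,0,0],[0,0,0]],"jaw":[255,255,255,255,255]}'
python3 -m jog '{"travel":[[-3,0.3,0],[-3,0.3,0],[0,0,0],[0,0,0],[0,0,0]],"dr":[[0,0,0],[0,0,0],[0,0,0],[0,0,0],[0,0,0]],"jaw":[255,255,255,255,255]}'
python3 - <<'E'
from h import *
for n in("top","side"):
    im=read_camera(n); cv2.imwrite(f"pics/{n}4.png",im[:,:,::-1])
t=cv2.resize(cv2.imread("pics/top4.png")[125:205,265:335],None,fx=5,fy=5,interpolation=2);s=cv2.resize(cv2.imread("pics/side4.png")[190:240,230:290],None,fx=8,fy=8,interpolation=2)
cv2.imwrite("pics/c6.png",np.hstack([t,s]))
E
```

```text
time: 7.35
eef_pos: [0.5757, 0.0597, 0.0502]
tcp_rot: [0.999, -0.043, 0.002, 0.0]
contact_force: [5.0, -1.9, -1.1]
opening: 0.531
time: 7.77
eef_pos: [0.5699, 0.0602, 0.0502]
tcp_rot: [0.999, -0.044, 0.002, 0.0]
contact_force: [5.2, -0.3, -0.7]
opening: 0.531
```

View pics/c6.png

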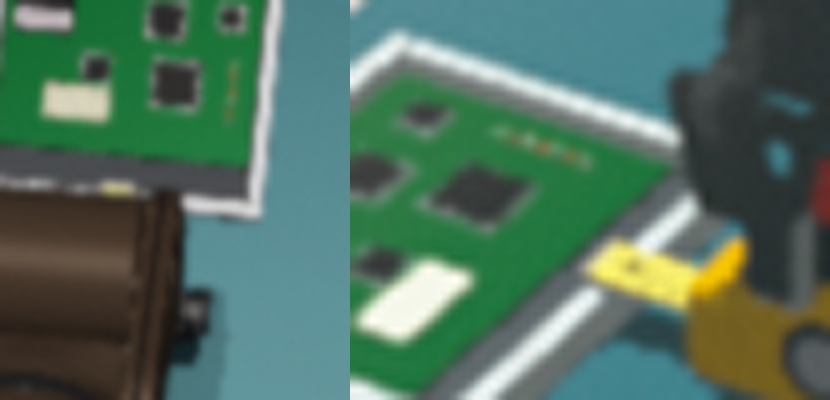

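The hook is behind the rail and the blade spans it in the side view (blade 600–690, 265 in the crop). I draw on to about 0.026, then press the cap gently.

```bash
python3 -m jog '{"travel":[[-2,0.2,0],[-2,0.2,0],[-1.5,0.1,0],[0,0,0],[0,0,0]],"dr":[[0,0,0],[0,0,0],[0,0,0],[0,0,0],[0,0,0]],"jaw":[255,255,255,255,255]}'
python3 -m jog '{"travel":[[0,0,-1],[0,0,-1],[0,0,-1],[0,0,0],[0,0,0]],"dr":[[0,0,0],[0,0,0],[0,0,0],[0,0,0],[0,0,0]],"jaw":[255,255,255,255,255]}'
python3 -m jog '{"travel":[[0,0,-1],[0,0,0],[0,0,0]],"dr":[[0,0,0],[0,0,0],[0,0,0]],"jaw":[255,255,255]}'
```

```text
time: 8.28
eef_pos: [0.5646, 0.0606, 0.0502]
tcp_rot: [0.999, -0.044, 0.002, 0.0]
contact_force: [6.1, -1.5, -1.2]
opening: 0.535
time: 8.7
eef_pos: [0.5647, 0.0606, 0.0477]
tcp_rot: [0.999, -0.043, 0.002, 0.0]
contact_force: [5.4, -1.3, 1.9]
opening: 0.53
time: 8.95
eef_pos: [0.5647, 0.0606, 0.0469]
tcp_rot: [0.999, -0.043, 0.002, 0.0]
contact_force: [4.3, -1.5, 2.5]
opening: 0.529
```

```bash
python3 -m jog '{"travel":[[0,0,-1],[0,0,0],[0,0,0]],"dr":[[0,0,0],[0,0,0],[0,0,0]],"jaw":[255,255,255]}'
python3 -m jog '{"travel":[[0,0,-1],[0,0,0],[0,0,0]],"dr":[[0,0,0],[0,0,0],[0,0,0]],"jaw":[255,255,255]}'
python3 -m jog '{"travel":[[0,0,-1],[0,0,0],[0,0,0]],"dr":[[0,0,0],[0,0,0],[0,0,0]],"jaw":[255,255,255]}'
```

```text
time: 9.2
eef_pos: [0.5647, 0.0606, 0.0458]
tcp_rot: [0.999, -0.043, 0.002, 0.0]
contact_force: [5.5, -2.7, 4.2]
opening: 0.534
time: 9.45
eef_pos: [0.5647, 0.0606, 0.0448]
tcp_rot: [0.999, -0.043, 0.002, 0.0]
contact_force: [4.6, -2.1, 4.5]
opening: 0.53
time: 9.7
eef_pos: [0.5647, 0.0607, 0.044]
tcp_rot: [0.999, -0.043, 0.002, 0.0]
contact_force: [4.2, -2.9, 5.9]
opening: 0.531
```

Pressing at 5.9 N with the pin on the blade. Drawing slowly to feel for a slot.

```bash
for i in 1; do python3 -m jog '{"travel":[[-0.7,0.06,0],[-0.7,0.06,0],[-0.6,0.06,0],[0,0,0]],"dr":[[0,0,0],[0,0,0],[0,0,0],[0,0,0]],"jaw":[255,255,255,255]}'; done
python3 -m jog '{"travel":[[-0.7,0.06,0],[-0.7,0.06,0],[-0.6,0.06,0],[0,0,0]],"dr":[[0,0,0],[0,0,0],[0,0,0],[0,0,0]],"jaw":[255,255,255,255]}'
```

```text
time: 10.03
eef_pos: [0.5645, 0.0606, 0.0448]
tcp_rot: [0.999, -0.043, 0.004, 0.0]
contact_force: [7.6, -1.7, 4.7]
opening: 0.534
time: 10.37
eef_pos: [0.5643, 0.0607, 0.0456]
tcp_rot: [0.999, -0.043, 0.007, 0.0]
contact_force: [12.0, -2.7, 4.7]
opening: 0.53
```

The pull rose to 12 N with no travel, so the blade may already be caught in a slot, with side load hindering the pin. I relax the pull and read the down force.

```bash
python3 -m jog '{"travel":[[0.7,-0.06,0],[0.7,-0.06,0],[0.6,-0.06,0],[0,0,0]],"dr":[[0,0,0],[0,0,0],[0,0,0],[0,0,0]],"jaw":[255,255,255,255]}'
python3 -m jog '{"travel":[[0.7,-0.06,0],[0.7,-0.06,0],[0.6,-0.06,0],[0,0,0]],"dr":[[0,0,0],[0,0,0],[0,0,0],[0,0,0]],"jaw":[255,255,255,255]}'
python3 -m jog '{"travel":[[0,0,0],[0,0,0],[0,0,0]],"dr":[[0,0,0],[0,0,0],[0,0,0]],"jaw":[255,255,255]}'
```

```text
time: 10.7
eef_pos: [0.5645, 0.0606, 0.0448]
tcp_rot: [0.999, -0.043, 0.004, 0.0]
contact_force: [8.3, -1.5, 5.6]
opening: 0.532
time: 11.03
eef_pos: [0.5647, 0.0606, 0.044]
tcp_rot: [0.999, -0.043, 0.002, 0.0]
contact_force: [4.7, -2.1, 6.3]
opening: 0.531
time: 11.28
eef_pos: [0.5647, 0.0606, 0.044]
tcp_rot: [0.999, -0.043, 0.002, 0.0]
contact_force: [4.3, -1.8, 5.9]
opening: 0.533
```

The reversible stiffness of about 2 N/mm points to stiction under the press (bench friction of about 7 N on top of a 4.5 N spring), not a slot. I draw on in small steps and watch.

```bash
python3 -m jog '{"travel":[[-1,0.09,0],[-1,0.09,0],[-1,0.09,0],[-1,0.09,0],[0,0,0]],"dr":[[0,0,0],[0,0,0],[0,0,0],[0,0,0],[0,0,0]],"jaw":[255,255,255,255,255]}'
python3 -m jog '{"travel":[[-0.5,0.05,0],[-0.5,0.05,0],[0,0,0]],"dr":[[0,0,0],[0,0,0],[0,0,0]],"jaw":[255,255,255]}'
```

```text
time: 11.7
eef_pos: [0.5643, 0.0607, 0.0456]
tcp_rot: [0.999, -0.043, 0.007, 0.0]
contact_force: [12.4, -0.9, 3.8]
opening: 0.528
time: 11.95
eef_pos: [0.564, 0.0608, 0.0459]
tcp_rot: [0.999, -0.043, 0.008, 0.0]
contact_force: [12.5, -1.6, 3.6]
opening: 0.532
```

```bash
python3 -m jog '{"travel":[[-0.5,0.05,0],[-0.5,0.05,0],[0,0,0]],"dr":[[0,0,0],[0,0,0],[0,0,0]],"jaw":[255,255,255]}'
python3 -m jog '{"travel":[[-0.5,0.05,0],[-0.5,0.05,0],[0,0,0]],"dr":[[0,0,0],[0,0,0],[0,0,0]],"jaw":[255,255,255]}'
```

```text
time: 12.2
eef_pos: [0.563, 0.0608, 0.0459]
tcp_rot: [0.999, -0.044, 0.007, 0.0]
contact_force: [11.0, -1.5, 2.8]
opening: 0.529
time: 12.45
eef_pos: [0.5599, 0.0612, 0.0446]
tcp_rot: [0.999, -0.044, 0.005, 0.0]
contact_force: [9.2, -2.1, 1.5]
opening: 0.532
```

The down force fell from 5.9 to 1.5 N after 4.7 mm of slip, so the pin seems to have dropped into a slot (blade about 0.030). I press further to seat it, then test the pull.

```bash
python3 -m jog '{"travel":[[0,0,-1],[0,0,0],[0,0,0]],"dr":[[0,0,0],[0,0,0],[0,0,0]],"jaw":[255,255,255]}'
python3 -m jog '{"travel":[[0,0,-1],[0,0,0],[0,0,0]],"dr":[[0,0,0],[0,0,0],[0,0,0]],"jaw":[255,255,255]}'
python3 -m jog '{"travel":[[0,0,-1],[0,0,0],[0,0,0]],"dr":[[0,0,0],[0,0,0],[0,0,0]],"jaw":[255,255,255]}'
```

```text
time: 12.7
eef_pos: [0.56, 0.0612, 0.0436]
tcp_rot: [0.999, -0.044, 0.005, 0.0]
contact_force: [9.7, -0.5, 2.9]
opening: 0.531
time: 12.95
eef_pos: [0.56, 0.0612, 0.0428]
tcp_rot: [0.999, -0.044, 0.005, 0.0]
contact_force: [9.3, -0.9, 2.8]
opening: 0.532
time: 13.2
eef_pos: [0.5601, 0.0612, 0.042]
tcp_rot: [0.999, -0.044, 0.005, 0.0]
contact_force: [8.6, -1.8, 3.4]
opening: 0.533
```

8.2 mm of press at only 3.4 N means the pin is deep. I relax the pull and press to about 7 N.

```bash
python3 -m jog '{"travel":[[1,-0.09,0],[1,-0.09,-0.5],[0,0,-1],[0,0,0],[0,0,0]],"dr":[[0,0,0],[0,0,0],[0,0,0],[0,0,0],[0,0,0]],"jaw":[255,255,255,255,255]}'
python3 -m jog '{"travel":[[0,0,-1],[0,0,0],[0,0,0]],"dr":[[0,0,0],[0,0,0],[0,0,0]],"jaw":[255,255,255]}'
```

```text
time: 13.62
eef_pos: [0.5604, 0.0611, 0.04]
tcp_rot: [0.999, -0.043, 0.003, 0.0]
contact_force: [4.6, -1.8, 7.2]
opening: 0.532
time: 13.87
eef_pos: [0.5604, 0.0611, 0.0392]
tcp_rot: [0.999, -0.043, 0.003, 0.0]
contact_force: [4.9, -1.8, 7.1]
opening: 0.532
```

The press totals 11 mm at 7.1 N, which is about 5 mm of spring plus about 6 mm of pin, so the pin is home. I relax the side load, then release with the cap still pressed so that the opening pads cannot lift it.

```bash
python3 -m jog '{"travel":[[1,-0.09,0],[1,-0.09,0],[0,0,0],[0,0,0]],"dr":[[0,0,0],[0,0,0],[0,0,0],[0,0,0]],"jaw":[255,255,255,255]}'
python3 -m jog '{"travel":[[0,0,0],[0,0,0],[0,0,0],[0,0,0],[0,0,0]],"dr":[[0,0,0],[0,0,0],[0,0,0],[0,0,0],[0,0,0]],"jaw":[220,190,160,120,60]}' 20
python3 -m jog '{"travel":[[0,0,0],[0,0,0],[0,0,0],[0,0,0],[0,0,0]],"dr":[[0,0,0],[0,0,0],[0,0,0],[0,0,0],[0,0,0]],"jaw":[0,0,0,0,0]}'
```

```text
time: 14.2
eef_pos: [0.5608, 0.0611, 0.0385]
tcp_rot: [0.999, -0.043, 0.0, 0.0]
contact_force: [2.5, -1.6, 8.4]
opening: 0.53
time: 14.62
eef_pos: [0.559, 0.0615, 0.0371]
tcp_rot: [0.999, -0.043, -0.002, -0.0]
contact_force: [-0.5, 0.3, 0.2]
opening: 0.66
time: 15.03
eef_pos: [0.5594, 0.0614, 0.0365]
tcp_rot: [0.999, -0.043, -0.001, -0.0]
contact_force: [1.0, 1.0, 0.0]
opening: 1.003
```

Released, no force on the tool. Now straight up, then out of the camera's view.

```bash
python3 -m jog '{"travel":[[0,0,5],[0,0,15],[0,0,20],[0,0,25],[0,0,30]],"dr":[[0,0,0],[0,0,0],[0,0,0],[0,0,0],[0,0,0]],"jaw":[0,0,0,0,0]}'
python3 -m jog '{"travel":[[0,-15,25],[-5,-30,20],[-5,-38,10],[-5,-38,0],[-5,-38,0]],"dr":[[0,0,0],[0,0,0],[0,0,0],[0,0,0],[0,0,0]],"jaw":[0,0,0,0,0]}'
python3 -m jog '{"travel":[[-5,-38,0],[-5,-38,0],[-5,-38,0],[0,-20,0],[0,0,0]],"dr":[[0,0,0],[0,0,0],[0,0,0],[0,0,0],[0,0,0]],"jaw":[0,0,0,0,0]}'
python3 - <<'E'
from h import *
for n in("top","side"):
    im=read_camera(n); cv2.imwrite(f"pics/{n}5.png",im[:,:,::-1])
t=cv2.resize(cv2.imread("pics/top5.png")[140:210,260:320],None,fx=8,fy=8,interpolation=2)[:560];s=cv2.resize(cv2.imread("pics/side5.png")[180:250,230:270+30],None,fx=8,fy=8,interpolation=2)[:,:320+0]
s=cv2.resize(cv2.imread("pics/side5.png")[180:250,250:290],None,fx=8,fy=8,interpolation=2)
cv2.imwrite("pics/c7.png",np.hstack([t,s]))
E
```

```text
time: 15.45
eef_pos: [0.5588, 0.0613, 0.1318]
tcp_rot: [0.999, -0.043, -0.002, -0.0]
contact_force: [0.1, 0.2, -0.3]
opening: 1.0
time: 15.87
eef_pos: [0.5404, -0.0992, 0.1892]
tcp_rot: [0.999, -0.043, 0.002, 0.001]
contact_force: [0.7, 0.5, -0.3]
opening: 1.002
time: 16.28
eef_pos: [0.5246, -0.2359, 0.1877]
tcp_rot: [0.999, -0.046, 0.0, 0.001]
contact_force: [0.6, -0.1, 0.1]
opening: 0.997
```

View pics/c7.png

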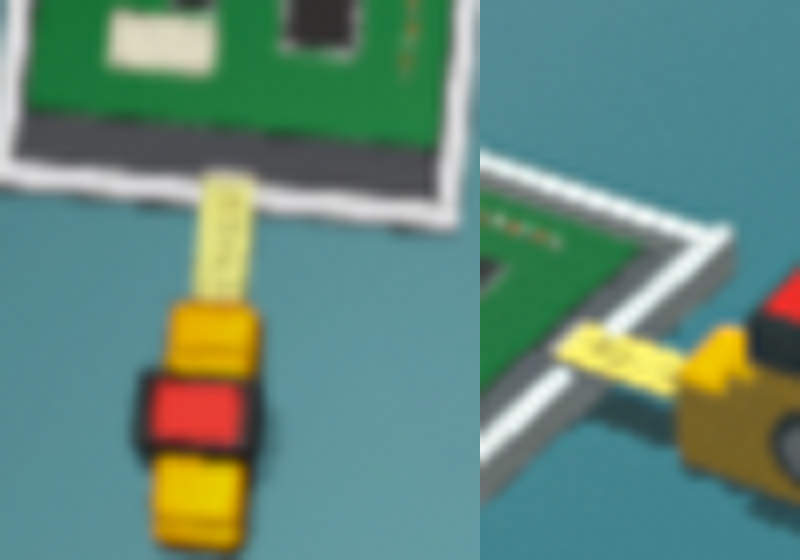

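The blade stays out over the rail (top crop (225,180)), the tape is square to it, and it stands free. One numeric check of blade length, angle, cap height and rest.

```bash
python3 - <<'E'
from h import *
t=cv2.imread("pics/top5.png")[:,:,::-1];s=cv2.imread("pics/side5.png")[:,:,::-1]
u=red(t,(272,182,25,20));v=red(s,(280,205,35,30));X=tri(u,v);print("cap top",u,v,X)
c=onz("top",u,.065);e=onz("top",(260+228/8,140+175/8),.022);b=onz("top",(260+198/8,140+545/8),.045)
d=(e-c)[:2];n=np.array([.9959,-.0906])
print("cap-hookend",np.linalg.norm(d),"blade~",np.linalg.norm(d)-.071,"yaw vs rail",np.degrees(np.arctan2(d[1],d[0]))+5.2,"back->end yaw",np.degrees(np.arctan2(*(e-b)[1::-1]))+5.2)
r=e[:2]-[.652,.055];print("hook end carrier x,y",r@n-.003,r@[.0906,.9959])
t2=read_camera("top");print("drift px",red(t2,(272,182,25,20))-u)
S=get_state();print(S["time"],S["contact_force"])
E
```

```text
cap top [284.13981486 191.05756821] [291.7534833  216.22473074] [0.56093357 0.06231912 0.07655761]
cap-hookend 0.09433542686864477 blade~ 0.023335426868644774 yaw vs rail -0.06824247363487146 back->end yaw 1.9935162881699902
hook end carrier x,y 0.0015252964905499633 0.0001966785366064227
drift px [-0.00085301 -0.00087498]
16.4333 [-0.59293536  1.23686194 -0.14689771]
```

```bash
python3 -c "
from plant import *
print(sign_off())"
```

```text
the job is handed in; nothing more can be done
None
```

The tape is locked, hooked over the near rail and standing on the bench with the gripper clear. I handed it in at about 16.4 s. I gripped the yellow tape by its cap, lowered the hook behind the near rail and drew the case back square. With the cap pressed at 5–6 N, the down force fell to 1.5 N when the pin found a slot. I then seated the pin at 7–8 N and let go with the cap still pressed.

**Last checks:**
- **Lock:** the cap top sits 5.5 mm lower than at the start, matching a pin that is home. The blade stays out against its spring, with no drift between pictures.
- **Square to the rail:** within about 2°.
- **Forces:** the pull on the tool peaked at about 12.5 N and the press at about 8.4 N. The tool read no contact at the end. These are readings at the end of each move, so brief peaks between them would not show.

**What disagreed or went unchecked:**
- **Blade length:** the final picture gives about 23 mm and the arm's travel about 29–30 mm. Both are within the 20–50 mm allowed, and the slots start at about 24 mm.
- **Hook position:** the picture puts the hook at about 1.5 mm from the rail centre. The rail's far face is at 4 mm, so I take this as a 2–3 mm camera error.
- **Stuck draw:** the first slow draw met about 12 N with no travel. I judged it to be bench friction, and it slid after a little more pull.
- **Bystanders:** I did not re-measure the tray, bottle and tin at the end, but the arm's path kept well clear of them.

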